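# Press a re-glued shoe heel with a loaded bar

### The job

The shoe's new heel has just been glued and must be pressed. First slide the shoe carriage fully home under the press stand; then lift the blue press bar by its black handle clear of the bench and let it tilt to find which end is loaded, and lay it gently across the stand's steel ridge, in between the two green cheeks and centred on its handle, with the heavy end resting on the heel. Let go, and leave the other things on the bench where they are.

Things in the scene. Friction and masses are not known exactly. Their poses are not given: they have to be found in the camera images.
- stand: Press stand, fixed: a wooden board 420 x 120 x 18 mm on the bench. Origin on the bench under the pivot ridge; x runs along the board towards the shoe and red peg, z up; the board spans x = -110 to +310 mm. At x = -75 mm stands a dark wooden rest, top 105 mm above the bench, onto which the bar falls if its heavy end is on the wrong side.
- fulcrum: Pivot of the stand: green upright with a round steel ridge on top (12 mm diameter, along the stand's y), ridge top 130 mm above the bench. Two green cheeks beside it, 54 mm apart inside, 8 mm thick, 30 mm along x, rise to 150 mm above the bench. Origin on the stand's axis under the ridge, 112 mm below the ridge top; axes as the stand's.
- carriage (a joint): Slide of the shoe carriage along the stand, in m: 0 = fully home against its stop (heel under the press), up to 0.09 pulled out towards the stand's +x. It starts 0.04 to 0.07 out. About 5 N of friction; it stays where it is left.
- carriage_peg (a point): Red upright peg (24 mm diameter, 55 mm tall, from 30 to 85 mm above the bench) on the toe end of the carriage, to push or pull it by. This point is on its axis, 63 mm above the bench; with the carriage home it lies 232 mm from the ridge along the stand's +x. The shoe's toe ends 27 mm from the peg's axis.
- heel: The glued tan heel block, 60 (along the stand's x) x 50 x 22 mm, on the dark brown child's shoe (165 mm long) that is fixed upside down on the carriage. Origin centre of the block's lower face; same axes as the stand.
- heel_top (a point): Centre of the heel's upper face, 115 mm above the bench (15 mm lower than the ridge top). With the carriage home it lies 70 mm from the ridge along the stand's +x, so the heel reaches from 40 to 100 mm.
- bar: Loose blue press bar, 180 x 36 x 30 mm (x along its length, z up), 0.6 kg, lying flat; origin at the centre of its underside. Both ends look alike (aluminium bands), but a steel core hidden inside one end, either one, puts the centre of mass about 35 mm from the middle. Laid on the ridge with its heavy end on the heel it slopes about 10 degrees.
- bar_under (a point): Centre of the bar's underside, the point that goes over the ridge.
- bar_grip (a point): Middle of the black grip of the bar's handle, 75 mm above the bar's underside when upright. The grip is a block 30 mm (along the bar) x 30 mm (across the bar) x 40 mm tall, from 53 to 93 mm above the bar's underside; it can be held by either pair of faces, so choose the one that leaves the wrist free to turn the bar a quarter turn or a bit more (up to 2.1 rad) either way.
- bar_handle (a joint): Pivot of the handle about the bar's y axis, 37 mm above the underside, stops at -0.35 and +0.35 rad; lightly sprung, it stands upright (0) on the bar lying flat. Lifted by the handle, the bar swings on this pivot and its heavy end droops: the reading goes to about -0.35 if the bar's +x end is heavy, +0.35 if its -x end is.
- tin: Shoe polish tin with a yellow band, 68 mm diameter, 50 mm high; leave it.
- cone: Green cone of thread, 58 mm diameter at the foot, 100 mm high; leave it.
- hammer: Hammer lying on the bench beyond the bar; leave it.
- brush: Brush lying on the bench beyond the stand; leave it.
There are look-alikes about, which are no part of the job. There is more than one size of the bar; the job needs the middle-sized.

How it is judged:
On the way, in this order (a step that is already met when the one before it is completed fails the run):
1. the shoe carriage is pushed fully home (within 6 mm) (value of joint carriage below 0.006 m), for 0.2 s.
2. the bar is lifted clear of the bench (middle of its underside over 60 mm up) and hangs tilted by its handle (height (world z) of bar_under above 0.06 m and angle between bar's own z axis and vertical above 0.2 rad and contact force between the fingers and bar above 2 N), for 0.2 s.
At the end, for the whole second after the job is handed in: Carriage home within 6 mm; the bar, released and at rest, lies along the stand on the ridge between the cheeks, its middle within 18 mm of the ridge lengthwise and 14 mm sideways, upright (tilted less than 0.3 rad), with its heavy end pressing on the heel (over 0.6 N) (value of joint carriage below 0.006 m and contact force between bar and heel above 0.6 N and contact force between bar and fulcrum above 1 N and x of bar_under in the frame of fulcrum between -0.018 and 0.018 m and y of bar_under in the frame of fulcrum between -0.014 and 0.014 m and angle between the x axis of bar and the x axis of stand, either way round below 0.4 rad and angle between bar's own z axis and vertical below 0.3 rad and linear speed of bar below 0.02 m/s); the robot touches nothing.
It fails at once if the polish tin is moved over 30 mm (distance of tin from where it was at the start of the episode above 0.03 m).
It fails at once if the thread cone is moved over 30 mm (distance of cone from where it was at the start of the episode above 0.03 m).
It fails at once if the hammer is moved over 30 mm (distance of hammer from where it was at the start of the episode above 0.03 m).
It fails at once if the brush is moved over 30 mm (distance of brush from where it was at the start of the episode above 0.03 m).
It fails at once if the bar is slammed on the heel (over 60 N) (contact force between bar and heel above 60 N).
It also fails if it takes over 48 s, if anything falls off the work surface, if the arm or the gripper's body presses on something with over 40 N, if the wrist force passes 120 N, or if a joint passes its speed limit or range.

### The arm

A 6-joint arm with a two-finger parallel gripper is mounted at the origin on the work surface. World frame = base frame: x ahead of the robot, y to its left, z up, the work surface at z = 0. Lengths are in m, angles in rad, forces in N, time in s.
With the tool pointing down it reaches from about 0.425 to 0.925 m from the base axis. Payload 12.5 kg.
Tool frame: the origin (TCP) lies on the mounting face of the last link; the fingertips stand 173 mm ahead of it and the grasp point (between the pads) lies 155 mm ahead of it; z points along the fingers, y is the line along which they close (so a half turn about z gives the same grasp; the last joint's range is limited). The gripper opens to 85 mm and grips with 20 to 120 N. Pads are 22 mm wide; open, the fingers measure 114 mm over their backs; the gripper's body (76 mm by 85 mm) begins 54 mm behind the grasp point. The pads swing forward as they close: fully open they stand 13 mm farther back than shut.
Start: joints at [1.024, 0.491, 1.559, -0, 1.092, -0.106], TCP at [0.267, 0.565, 0.405] pointing down, gripper open.
Joint ranges: [-3.1, 3.1], [-0.84, 2.19], [0.05, 2.79], [-1.13, 4.28], [0.06, 2.93], [-2.69, 2.69]. Speed limits (rad/s): [2.22, 2.22, 2.79, 3.14, 3.14, 3.14].

### API

Orientations are given as a 3x3 rotation matrix whose columns are the frame's x, y, z axes.
In Python, from rig import r gives the robot as it stands.
- The arm moves only by the shell command python3 -m handwheel 'ROWS'. ROWS is text: rows parted by semicolons, each of 7 numbers parted by spaces: the shift along the world's x, y, z normalised to -1 to 1, where 1 is 0.04 m, then the turn, a rotation vector about the world's x, y, z normalised to -1 to 1, where 1 is 0.08 rad, then the closure, from 0 (fully open) to 1 (shut). A call has 1 to 12 rows; each row shifts and turns the commanded pose from where the row before left it; what a row does not reach is not made up. A row lasts 1/8 s, in which the tool goes at most 62.5 mm and 10.7 degrees, less where a joint would pass 70% of its speed; a pose out of reach is approached as far as the arm can. A call with a number of a shift or a turn outside -1 to 1 is refused whole. A call with a gripper value outside its range is refused whole. The fingers move at their own pace and stop on an object; the grip force is fixed at half the most. Time passes only in rows, so rows that do not move let the fingers close. It gives the time, the measured TCP pose, the force, the opening and the grip force at its end, in the units of the state.
- r.observe(): the state, without advancing time (a new reading comes with each control period).
- r.snapshot(name): name is "side" or "top"; returns the picture (400x640x3 uint8, red, green, blue); there is no depth.
- r.calibration(name): a dict with "intrinsics" (3x3 intrinsics, pixels), "k1" (the pictures are not rectified: a ray, as slopes to the right and down, at radius r is drawn at 1 + k1 r^2 times it, then the intrinsics apply), "camera_from_world" (4x4, takes a point from world to camera coordinates). Camera axes: x right, y down, z forward; pixel columns grow to the right and rows downward; lengths in m; the calibration is good to about 2 mm. A picture is of the moment at which its call begins. calibration takes no time and is no camera call.
- r.close_job(): hands the job in; it is judged then, once.
The state is a dict: "t": time; "q": joint angles; "joint_velocities": joint speeds; "joint_torque": joint torques, N m; "position": TCP position; "tool_rot": TCP orientation; "contact_force": force on the tool from outside, world axes, zero at the start; "ft_torque": the same for the moment, N m; "grip_width": finger opening in m; "grip_force": force on a finger pad.
Only numpy, scipy, OpenCV 4.12 (cv2) and the standard library are available. Lean on these libraries where they do the work, as an engineer would, in place of code of your own. Each camera call takes 0.05 s, during which the arm holds its last target. There are 200 camera calls.

## Working session

There is one attempt and no reset: what is moved stays moved. The work goes in short steps, Python scripts to look and compute and a shell command to move; the robot and the scene stay as the last step left them, time stands still between calls to the robot, and variables do not carry over. Pictures are saved under pics/ and viewed, at most 10 in all, crops included, and the job is handed in when it is done.

```bash
mkdir -p pics; cat > h.py <<'E'
import numpy as np, cv2
from rig import r
def snap(n,f=None):
    im=np.asarray(r.snapshot(n)); 
    if f: cv2.imwrite('pics/'+f,im[:,:,::-1])
    return im
def ray(n,u,v):
    c=r.calibration(n);K=np.array(c['intrinsics']);k=c['k1'];T=np.array(c['camera_from_world'])
    d=np.array([(u-K[0,2])/K[0,0],(v-K[1,2])/K[1,1]]);s=d.copy()
    for _ in range(30): s=d/(1+k*(s@s))
    R=T[:3,:3];return -R.T@T[:3,3], R.T@np.array([s[0],s[1],1])
def onz(n,u,v,z):
    o,d=ray(n,u,v);return o+d*(z-o[2])/d[2]
def proj(n,p):
    c=r.calibration(n);K=np.array(c['intrinsics']);T=np.array(c['camera_from_world'])
    q=T[:3,:3]@np.array(p)+T[:3,3];s=q[:2]/q[2];s=s*(1+c['k1']*(s@s));return K[:2,:2]@s+K[:2,2]
E
python3 - <<'E'
from h import *
snap('top','t0.png');snap('side','s0.png')
for n in('top','side'):
    o,d=ray(n,320,200);print(n,o.round(3),d.round(3),r.calibration(n)['intrinsics'])
print(r.observe())
E
```

```text
top [ 0.376 -0.119  1.262] [ 0.144  0.015 -0.99 ] [[384.32491095   0.         323.82491851]
 [  0.         384.32491095 198.49696406]
 [  0.           0.           1.        ]]
side [-0.171 -1.202  1.023] [ 0.458  0.68  -0.572] [[515.03107091   0.         314.58166047]
 [  0.         515.03107091 204.30919388]
 [  0.           0.           1.        ]]
{'t': 0.1, 'q': array([ 1.02441256e+00,  4.91503887e-01,  1.55939429e+00, -1.86845402e-05,
        1.09172066e+00, -1.05582412e-01]), 'joint_velocities': array([ 1.39850476e-03, -9.12700306e-05, -1.71676336e-03, -4.43961033e-04,
        5.88682439e-04, -2.07748040e-03]), 'joint_torque': array([ 3.41648883e-03, -6.19445300e+01, -2.62024945e+01, -1.88764818e-05,
        2.83383721e-03, -1.01659072e-05]), 'position': array([0.26662062, 0.56524486, 0.40418124]), 'tool_rot': array([[-9.04413701e-01,  4.26656289e-01, -5.19036669e-04],
       [ 4.26656595e-01,  9.04413272e-01, -8.85392475e-04],
       [ 9.16653839e-05, -1.02221150e-03, -9.99999473e-01]]), 'contact_force': array([-0.02641714,  0.06828953,  0.01895846]), 'ft_torque': array([-0.04483223,  0.00962787, -0.01807414]), 'grip_force': 0.0, 'grip_width': 0.08549848830433697}
```

View pics/t0.png

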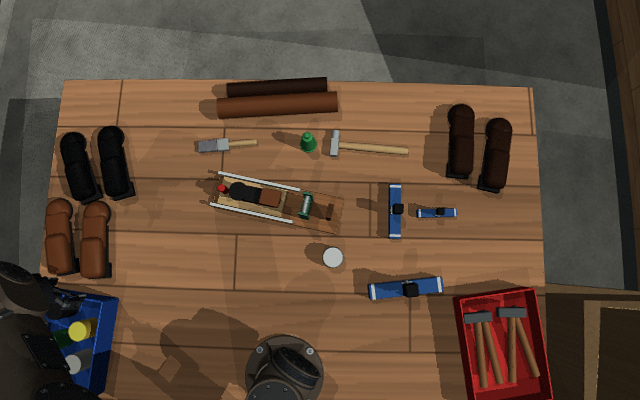

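View pics/s0.png

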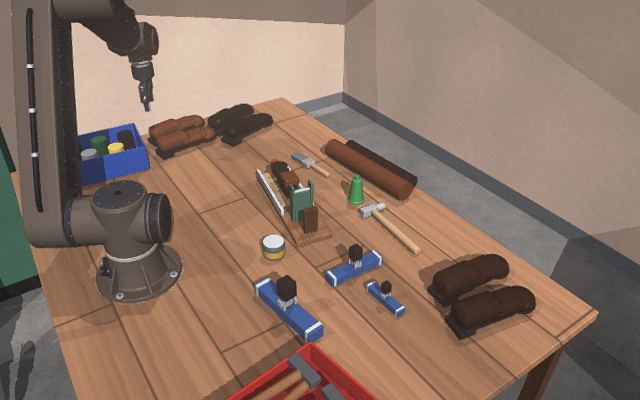

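The top view shows the stand with its red peg at about (223,188), the green ridge at about (306,205), and the middle-sized bar at (395,211) with its handle at about (397,209). The tin is at (333,257) and the cone at (308,143). I'll measure these next.

```bash
cat > m.py <<'E'
from h import *
def blob(n,im,lo,hi,roi):
    x0,y0,x1,y1=roi;hsv=cv2.cvtColor(im,cv2.COLOR_RGB2HSV)[y0:y1,x0:x1]
    m=cv2.inRange(hsv,np.array(lo),np.array(hi));k,l,s,c=cv2.connectedComponentsWithStats(m)
    i=1+np.argmax(s[1:,4]);ys,xs=np.where(l==i)
    return np.stack([xs+x0,ys+y0],1).astype(np.float32)
E
python3 - <<'E'
from m import *
t=snap('top');s=snap('side')
p=blob('top',t,(0,150,90),(8,255,255),(205,170,240,200));print('peg',len(p),p.mean(0),onz('top',*p.mean(0),.085))
b=blob('top',t,(100,120,50),(125,255,255),(380,175,410,245))
bx=cv2.boxPoints(cv2.minAreaRect(b));print('bar',[onz('top',*c,.03).round(4)[:2] for c in bx], onz('top',*bx.mean(0),.03))
g=blob('top',t,(0,0,0),(179,255,45),(383,190,412,230));print('grip',len(g),g.min(0),g.max(0),onz('top',*g.mean(0),.09))
f=blob('top',t,(60,80,40),(95,255,255),(290,185,325,225));
r_=cv2.minAreaRect(f);print('green',len(f),r_,onz('top',*r_[0],.15)) 
for z,roi in (('tin',(320,245,345,270)),('cone',(297,130,320,155))):
    print(z,onz('top',(roi[0]+roi[2])/2,(roi[1]+roi[3])/2,.05))
c=np.hstack([cv2.resize(t[165:240,200:300],None,fx=4,fy=4,interpolation=2),cv2.resize(t[165:240,290:390],None,fx=4,fy=4,interpolation=2)])
d=np.hstack([cv2.resize(s[150:250,250:350],(400,300),interpolation=2)[:300],cv2.resize(s[225:300,310:410],(400,300),interpolation=2)])
cv2.imwrite('pics/c.png',np.vstack([c,d])[:,:,::-1])
E
```

```text
peg 42 [220.92857 187.19048] [0.58062917 0.21083545 0.085     ]
bar [array([ 0.5141, -0.3263]), array([ 0.5148, -0.3587]), array([ 0.4535, -0.3584]), array([ 0.4529, -0.3262])] [ 0.48371373 -0.34235253  0.03      ]
grip 103 [392. 204.] [403. 213.] [ 0.52512911 -0.33954017  0.09      ]
green 62 ((303.95220947265625, 207.40614318847656), (10.749394416809082, 22.082996368408203), 6.709836959838867) [ 0.51461479 -0.0548869   0.15      ]
tin [ 0.37143444 -0.14288129  0.05      ]
cone [ 0.74085446 -0.0575764   0.05      ]
```

View pics/c.png

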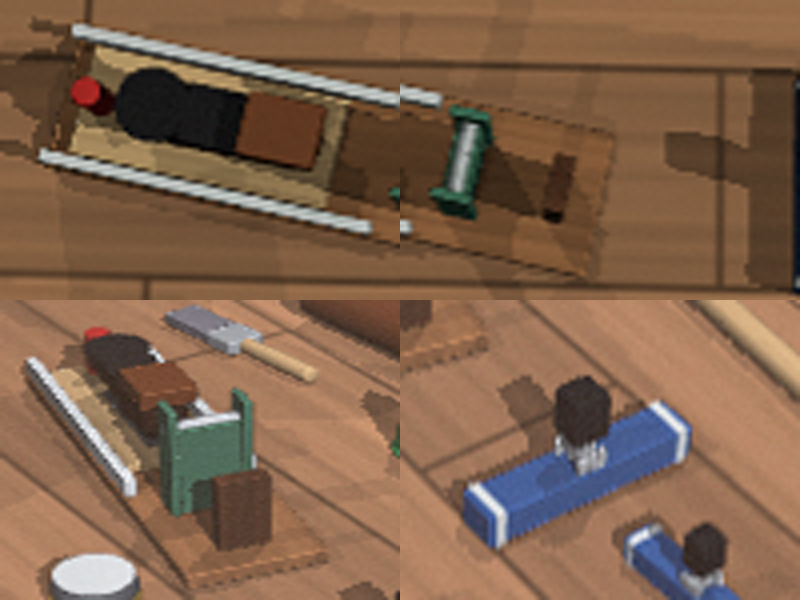

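The crops show the ridge centre at about (306.5,203.3), the peg top at about (221.5,188), and the bar with white end bands. I'll refine these with both views.

```bash
cat >> m.py <<'E'
def tri(u,v):
    (a,d),(b,e)=ray('top',*u),ray('side',*v);d=d/np.linalg.norm(d);e=e/np.linalg.norm(e)
    k=np.linalg.lstsq(np.stack([d,-e],1),b-a,rcond=None)[0];p,q=a+k[0]*d,b+k[1]*e
    return (p+q)/2,np.linalg.norm(p-q)
E
python3 - <<'E'
from m import *
t=snap('top');s=snap('side')
rd=onz('top',306.6,203.1,.13);print('ridge top',rd)
# cheek tops in side crop (4x,3x): near (167,407)->, far(241,395)
sc=lambda x,y:(250+x/4,150+(y-300)/3)
cu=lambda x,y:(290+(x-400)/4,165+y/4)
print('cheekL/R top at .15', onz('side',*sc(167,406),.15), onz('side',*sc(242,395),.15), onz('top',*cu(473,115),.15),onz('top',*cu(455,196),.15))
p=onz('top',221.7,187.8,.085);print('peg',p, 'side', onz('side',*sc(97,333),.085))
# rails, direction (z unknown ~.03)
c=lambda x,y:(200+x/4,165+y/4)
for A,B in (((75,30),(440,100)),((42,156),(405,230))):
    a,b=onz('top',*c(*A),.03),onz('top',*c(*B),.03);d=a-b;print('rail',a,b,np.degrees(np.arctan2(d[1],d[0])))
d=p-rd;print('axis deg',np.degrees(np.arctan2(d[1],d[0])),np.linalg.norm(d[:2]))
# bar ends in top: white bands & blue
roi=t[175:245,380:412];hsv=cv2.cvtColor(roi,cv2.COLOR_RGB2HSV)
m=cv2.inRange(hsv,np.array((100,100,40)),np.array((125,255,255)))|cv2.inRange(hsv,np.array((0,0,140)),np.array((179,60,255)))
ys,xs=np.where(m);b=np.stack([xs+380,ys+175],1).astype(np.float32)
R=cv2.minAreaRect(b);bx=cv2.boxPoints(R);print(R,[onz('top',*q,.03).round(4)[:2] for q in bx],onz('top',*R[0],.03))
g=blob('top',t,(0,0,0),(179,255,45),(383,190,412,230));
gs=blob('side',s,(0,0,0),(179,255,60),(345,240,368,266));print(len(gs),gs.min(0),gs.max(0));print('grip tri',tri(g.mean(0),gs.mean(0)),'top only',onz('top',*g.mean(0),.085),'side only z.075',onz('side',*gs.mean(0),.075))
E
```

```text
ridge top [ 0.53017953 -0.06123667  0.13      ]
cheekL/R top at .15 [ 0.49847597 -0.05040793  0.15      ] [ 0.55791512 -0.06522193  0.15      ] [ 0.55521601 -0.06629281  0.15      ] [ 0.49527754 -0.05486807  0.15      ]
peg [0.5787444  0.20827243 0.085     ] side [0.57876616 0.20579001 0.085     ]
rail [0.63918187 0.23663134 0.03      ] [ 0.58703493 -0.06600288  0.03      ] 80.22336149595698
rail [0.53393163 0.25715233 0.03      ] [ 0.48052514 -0.04077113  0.03      ] 79.83696207249233
axis deg 79.78506615217967 0.27384977603482297
((395.0, 211.0), (54.0, 10.0), 90.0) [array([ 0.6126, -0.3266]), array([ 0.6134, -0.3594]), array([ 0.4375, -0.3583]), array([ 0.4369, -0.3261])] [ 0.52420994 -0.34251544  0.03      ]
142 [349. 244.] [361. 260.]
grip tri (array([ 0.52659682, -0.34236945,  0.07185986]), np.float64(0.0016527476211018412)) top only [ 0.52565499 -0.3403166   0.085     ] side only z.075 [ 0.52346773 -0.34496525  0.075     ]
```

```bash
python3 -m handwheel '.65 -.745 -.2 0 0 -1 .3;.65 -.745 -.2 0 0 -1 .3;.65 -.745 -.2 0 0 -1 .3;.65 -.745 -.2 0 0 -1 .3;.65 -.745 -.2 0 0 -1 .3;.65 -.745 -.2 0 0 -1 .3;.65 -.745 -.2 0 0 -1 .3;.65 -.745 -.2 0 0 -1 .3;.65 -.745 -.2 0 0 -1 .3;.65 -.745 -.2 0 0 -1 .3;.65 -.745 -.2 0 0 -1 .3;.65 -.745 -.2 0 0 -1 .3'; python3 -m handwheel '0 0 0 0 0 -1 .3;0 0 0 0 0 -1 .3;0 0 0 0 0 -1 .3;0 0 0 0 0 -1 .3;0 0 0 0 0 -.3 .3;0 0 0 0 0 0 .3'
```

```text
t: 1.8
position: [0.5794, 0.2066, 0.3085]
tool_rot: [[-0.167, 0.986, 0.0], [0.986, 0.167, 0.0], [0.0, 0.0, -1.0]]
contact_force: [0.2, -0.2, 0.8]
grip_width: 0.0597
grip_force: 0.0
t: 2.55
position: [0.5786, 0.2077, 0.3087]
tool_rot: [[0.172, 0.985, 0.0], [0.985, -0.172, -0.0], [-0.0, 0.0, -1.0]]
contact_force: [-0.9, -0.4, -0.8]
grip_width: 0.0597
grip_force: 0.0
```

```bash
python3 -m handwheel '0 0 -.7 0 0 0 .3;0 0 -.7 0 0 0 .3;0 0 -.7 0 0 0 .3;0 0 0 0 0 0 .3;0 0 0 0 0 0 1;0 0 0 0 0 0 1;0 0 0 0 0 0 1;0 0 0 0 0 0 1;0 0 0 0 0 0 1'
```

```text
t: 3.68
position: [0.5791, 0.2077, 0.2262]
tool_rot: [[0.173, 0.985, 0.003], [0.985, -0.173, 0.001], [0.001, 0.003, -1.0]]
contact_force: [0.9, -1.2, 7.0]
grip_width: 0.0226
grip_force: 58.7
```

```bash
python3 -m handwheel '-.043 -.246 0 0 0 0 1;-.043 -.246 0 0 0 0 1;-.043 -.246 0 0 0 0 1;-.03 -.17 0 0 0 0 1;0 0 0 0 0 0 1'; python3 -m handwheel '-.013 -.074 0 0 0 0 1;-.013 -.074 0 0 0 0 1;0 0 0 0 0 0 1';
```

```text
t: 4.3
position: [0.5722, 0.1711, 0.2262]
tool_rot: [[0.173, 0.985, 0.001], [0.985, -0.173, 0.0], [0.0, 0.001, -1.0]]
contact_force: [-3.1, -2.7, 10.9]
grip_width: 0.0224
grip_force: 59.4
t: 4.68
position: [0.5713, 0.1671, 0.2262]
tool_rot: [[0.173, 0.985, 0.003], [0.985, -0.173, 0.003], [0.003, 0.003, -1.0]]
contact_force: [-1.4, 17.7, 6.2]
grip_width: 0.0225
grip_force: 59.1
```

```bash
python3 -m handwheel '-.013 -.074 0 0 0 0 1;0 0 0 0 0 0 1;0 0 0 0 0 0 .3;0 0 0 0 0 0 .3;0 0 0 0 0 0 .3;0 0 1 0 0 0 .3;0 0 1 0 0 0 .3;0 0 1 0 0 0 .2;0 0 1 0 0 0 .2;0 0 0 0 0 0 .2'; python3 - <<'E'
from m import *
t=snap('top');s=snap('side','s1.png')
p=blob('top',t,(0,150,90),(8,255,255),(205,160,260,210));print('peg',len(p),p.mean(0))
p=blob('side',s,(0,150,90),(8,255,255),(255,140,300,200));print('peg',len(p),p.mean(0),onz('side',*p.mean(0),.082))
E
```

```text
t: 5.92
position: [0.5708, 0.1621, 0.3878]
tool_rot: [[0.174, 0.985, 0.005], [0.985, -0.174, 0.001], [0.002, 0.005, -1.0]]
contact_force: [-0.9, 0.5, 0.3]
grip_width: 0.0683
grip_force: 0.0
peg 45 [233.44444 190.06667]
peg 19 [277.1579 166.1579] [0.57195399 0.17345334 0.082     ]
```

```bash
python3 -m handwheel '-.1 -1 0 0 0 .2 .2;-.1 -1 0 0 0 .2 .2;-.1 -1 0 0 0 .2 .2;-.1 -1 0 0 0 .2 .2;-.1 -1 0 0 0 .2 .2;-.1 -1 0 0 0 .2 .2;-.1 -1 0 0 0 .2 .2;-.1 -1 0 0 0 .2 .2;-.1 -1 0 0 0 .2 .2;-.1 -1 0 0 0 .2 .2;-.1 -1 0 0 0 .2 .2;-.05 -1 0 0 0 0 .2'; python3 -m handwheel '0 -.65 0 0 0 0 .2;0 0 0 0 0 0 .2;0 0 0 0 0 0 .2'
```

```text
t: 7.52
position: [0.5243, -0.319, 0.3831]
tool_rot: [[-0.002, 1.0, -0.002], [1.0, 0.002, 0.002], [0.002, -0.002, -1.0]]
contact_force: [1.6, 0.5, -0.1]
grip_width: 0.0678
grip_force: 0.0
t: 7.9
position: [0.5248, -0.3428, 0.3842]
tool_rot: [[-0.002, 1.0, -0.001], [1.0, 0.002, 0.001], [0.001, -0.001, -1.0]]
contact_force: [-0.1, -0.7, 0.1]
grip_width: 0.0681
grip_force: 0.0
```

```bash
python3 -m handwheel '0 0 -1 0 0 0 .2;0 0 -1 0 0 0 .2;0 0 -1 0 0 0 .2;0 0 -.5 0 0 0 .2;0 0 -.35 0 0 0 .2;0 0 0 0 0 0 .2;0 0 0 0 0 0 1;0 0 0 0 0 0 1;0 0 0 0 0 0 1;0 0 0 0 0 0 1;0 0 0 0 0 0 1'; python3 -m handwheel '0 0 .5 0 0 0 1;0 0 1 0 0 0 1;0 0 1 0 0 0 1;0 0 1 0 0 0 1;0 0 1 0 0 0 1;0 0 0 0 0 0 1;0 0 0 0 0 0 1;0 0 0 0 0 0 1;0 0 0 0 0 0 1'; python3 - <<'E'
from h import *
snap('side','s2.png')
s=cv2.imread('pics/s2.png')[170:320,270:430];cv2.imwrite('pics/s2c.png',cv2.resize(s,None,fx=4,fy=4,interpolation=2))
print(r.observe()['ft_torque'])
E
```

```text
t: 9.28
position: [0.525, -0.3436, 0.2319]
tool_rot: [[-0.002, 1.0, 0.002], [1.0, 0.002, -0.001], [-0.001, 0.002, -1.0]]
contact_force: [1.1, 2.4, 6.9]
grip_width: 0.0291
grip_force: 59.3
t: 10.4
position: [0.5248, -0.3436, 0.4094]
tool_rot: [[-0.002, 1.0, -0.001], [1.0, 0.002, 0.001], [0.001, -0.001, -1.0]]
contact_force: [0.9, -0.5, -6.0]
grip_width: 0.0293
grip_force: 61.0
[-0.0073477  -0.19261244 -0.02872549]
```

View pics/s2c.png

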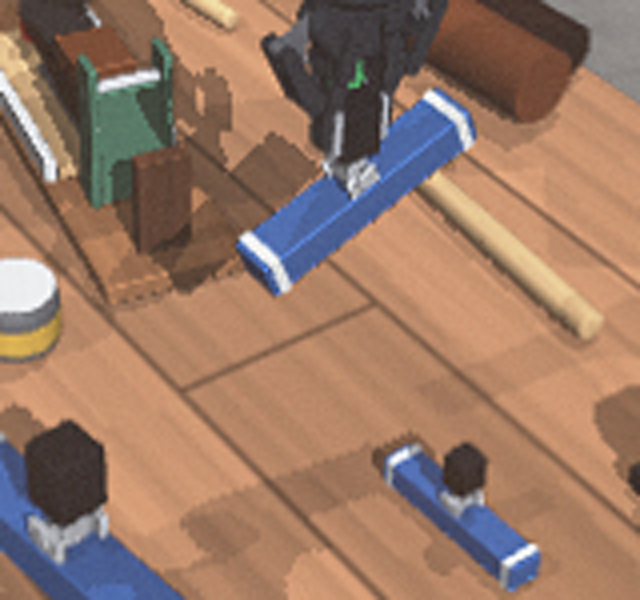

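The left end, which is the world −x end, droops, and the moment agrees with a centre of mass about 32 mm toward −x. That end is heavy, so I turn the bar −100° and carry it over the ridge.

```bash
python3 -m handwheel '.01 .3 .3 0 0 -1 1;.01 .3 .3 0 0 -1 1;.01 .3 .3 0 0 -1 1;.01 .3 .3 0 0 -1 1;.01 .3 .1 0 0 -1 1;.01 .3 0 0 0 -1 1;.01 .3 0 0 0 -1 1;.01 .3 0 0 0 -1 1;.01 .3 0 0 0 -1 1;.01 .3 0 0 0 -1 1;.01 .3 0 0 0 -1 1;.01 .3 0 0 0 -1 1'; python3 -m handwheel '0 .36 0 0 0 -1 1;0 .36 0 0 0 -1 1;0 .36 0 0 0 -1 1;0 .36 0 0 0 -1 1;0 .36 0 0 0 -1 1;0 .36 0 0 0 -1 1;0 .36 0 0 0 -1 1;0 .36 0 0 0 -1 1;0 .36 0 0 0 -1 1;0 .36 0 0 0 -.8 1;0 0 0 0 0 0 1;0 0 0 0 0 0 1'; python3 - <<'E'
from h import *
snap('side','s3.png');snap('top','t3.png')
a=cv2.imread('pics/s3.png')[120:270,230:330];b=cv2.imread('pics/t3.png')[150:250,220:360]
cv2.imwrite('pics/c3.png',np.hstack([cv2.resize(a,(400,600),interpolation=2),cv2.resize(cv2.copyMakeBorder(b,0,50,0,0,0),(400,428),interpolation=2)[:428] if 0 else np.vstack([cv2.resize(b,(400,286),interpolation=2),np.zeros((314,400,3),np.uint8)])]))
print(r.observe()['ft_torque'],r.observe()['q'].round(2))
E
```

```text
t: 11.95
position: [0.5295, -0.1992, 0.4624]
tool_rot: [[0.82, 0.573, -0.0], [0.573, -0.82, -0.0], [-0.0, -0.0, -1.0]]
contact_force: [0.6, 0.8, -6.0]
grip_width: 0.0291
grip_force: 60.0
t: 13.45
position: [0.5295, -0.0558, 0.4626]
tool_rot: [[0.986, -0.169, -0.0], [-0.169, -0.986, -0.0], [-0.0, 0.0, -1.0]]
contact_force: [1.7, -0.1, -6.0]
grip_width: 0.0291
grip_force: 60.3
[-0.18129305  0.03933602  0.01861285] [-0.23  0.3   1.71 -0.    1.13  1.51]
```

View pics/c3.png

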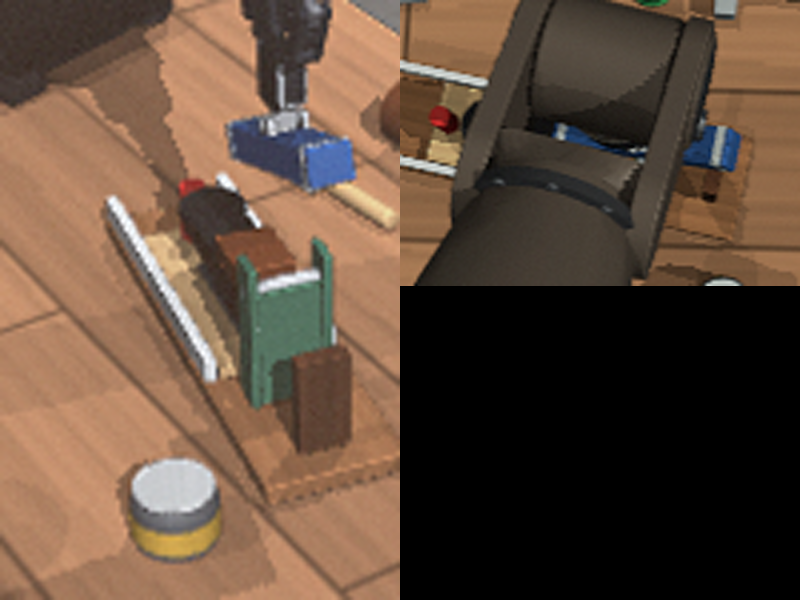

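The side view shows the light end at the near, raised side and the bar in line with the stand. The carriage is home, with the heel next to the upright. I'll check lateral alignment before lowering.

```bash
python3 - <<'E'
from h import *
sp=lambda x,y:(230+x/4,120+y/4)
a,b=onz('side',*sp(248,260),.15),onz('side',*sp(322,242),.15);print(a,b,(a+b)/2)
print('light end top centre',onz('top',220+336*.35,150+149*.35,.292))
ax=np.array([.1736,.985,0]);sd=np.array([.985,-.1736,0])
G=np.array([.5295,-.0558,.2676])
c,s=np.cos(.35),np.sin(.35)
u=-(ax*c)+np.array([0,0,s]); w=ax*s+np.array([0,0,c])
e=G+u*90e-3-w*.007;print('predicted',e)
for k in(1,-1):
  for h in(0,.03): 
    p=proj('side',e+sd*k*.018-w*h);print(k,h,((p-[230,120])*4).round(1))
R=np.array([.5302,-.0612,.15])
for k in(1,-1): print('cheek',((proj('side',R+sd*k*.031)-[230,120])*4).round(1))
for k in(1,-1): print('ridge ends',((proj('side',R+sd*k*.027-[0,0,.02])-[230,120])*4).round(1))
E
```

```text
[ 0.50009444 -0.04923439  0.15      ] [ 0.56157985 -0.05958396  0.15      ] [ 0.53083714 -0.05440917  0.15      ]
light end top centre [ 0.51227074 -0.14835627  0.292     ]
predicted [ 0.51440655 -0.14143967  0.29188519]
1 0 [350.6 140. ]
1 0.03 [356.4 180.9]
-1 0 [303.7 150.4]
-1 0.03 [309.8 191.6]
cheek [326.  246.4]
cheek [252.  264.1]
ridge ends [321.5 268.9]
ridge ends [257.5 284.4]
```

```bash
python3 -m handwheel '0.02 .07 -.5 0 0 0 1;0 0 -.5 0 0 0 1;0 0 -.4 0 0 0 1;0 0 -.3 0 0 0 1;0 0 -.2 0 0 0 1;0 0 -.1 0 0 0 1;0 0 0 0 0 0 1'; python3 -m handwheel '0 0 -.1 0 0 0 1;0 0 -.1 0 0 0 1;0 0 -.1 0 0 0 1;0 0 0 0 0 0 1';python3 -m handwheel '0 0 -.07 0 0 0 1;0 0 -.07 0 0 0 1;0 0 0 0 0 0 1'
```

```text
t: 14.42
position: [0.5304, -0.0528, 0.3828]
tool_rot: [[0.985, -0.17, 0.0], [-0.17, -0.985, -0.0], [0.0, 0.0, -1.0]]
contact_force: [0.5, 0.6, -6.7]
grip_width: 0.0291
grip_force: 60.2
t: 14.92
position: [0.5304, -0.0528, 0.3706]
tool_rot: [[0.985, -0.171, 0.0], [-0.171, -0.985, -0.0], [0.0, 0.0, -1.0]]
contact_force: [0.3, -2.0, -3.3]
grip_width: 0.0294
grip_force: 60.8
t: 15.3
position: [0.5303, -0.0527, 0.3649]
tool_rot: [[0.985, -0.17, -0.0], [-0.17, -0.985, 0.0], [-0.0, -0.0, -1.0]]
contact_force: [0.3, -0.8, -3.3]
grip_width: 0.0295
grip_force: 60.7
```

Contact with the heel came at about 0.372, as expected. I'll go down a little more and look for the ridge contact.

```bash
python3 -m handwheel '0 0 -.05 0 0 0 1;0 0 0 0 0 0 1'; python3 -m handwheel '0 0 -.05 0 0 0 1;0 0 0 0 0 0 1';python3 - <<'E'
from h import *
snap('side','s4.png')
a=cv2.imread('pics/s4.png')[130:230,245:345]
cv2.imwrite('pics/c4.png',cv2.resize(a,(600,600),interpolation=2));print(r.observe()['contact_force'],r.observe()['ft_torque'])
E
```

```text
t: 15.55
position: [0.5303, -0.0527, 0.363]
tool_rot: [[0.985, -0.17, -0.0], [-0.17, -0.985, 0.0], [-0.0, -0.0, -1.0]]
contact_force: [-0.4, -1.4, -3.0]
grip_width: 0.0297
grip_force: 60.7
t: 15.8
position: [0.5303, -0.0528, 0.3617]
tool_rot: [[0.985, -0.17, 0.001], [-0.17, -0.985, -0.0], [0.001, 0.0, -1.0]]
contact_force: [-1.1, -1.5, 3.7]
grip_width: 0.0293
grip_force: 61.7
[-1.81416452 -2.03188455  4.50475273] [-0.28617622  0.38430201 -0.0431984 ]
```

View pics/c4.png

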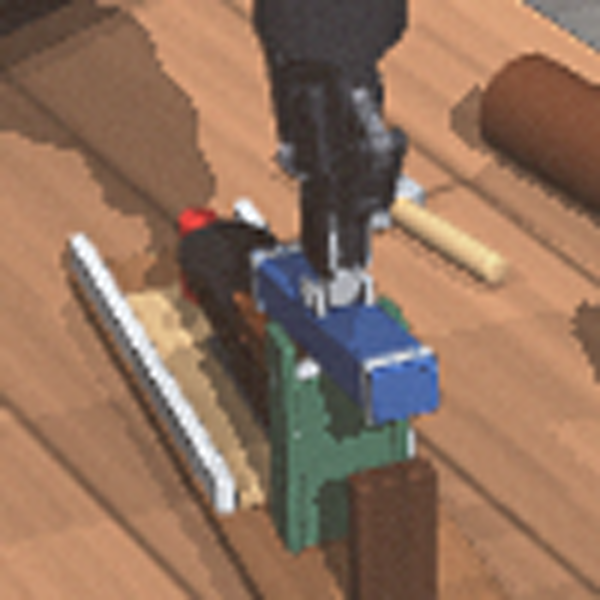

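The bar lies on the ridge between the cheeks with the upward force now showing ridge contact. Releasing and retreating.

```bash
python3 -m handwheel '-.02 0 0 0 0 0 1;0 0 0 0 0 0 .5;0 0 0 0 0 0 .4;0 0 0 0 0 0 .3;0 0 0 0 0 0 .3;0 0 .2 0 0 0 .3;0 0 .5 0 0 0 .3;0 0 .8 0 0 0 .3;0 0 1 0 0 0 .3;0 0 1 0 0 0 .3;0 0 1 0 0 0 .3;0 0 0 0 0 0 .3'; python3 -m handwheel '-.5 -.9 .5 0 0 0 .3;-.5 -.9 .5 0 0 0 .3;-.5 -.9 0 0 0 0 .3;-.5 -.9 0 0 0 0 .3;-.5 -.9 0 0 0 0 .3;-.5 -.9 0 0 0 0 .3;0 0 0 0 0 0 .3;0 0 0 0 0 0 .3;0 0 0 0 0 0 .3;0 0 0 0 0 0 .3'; python3 - <<'E'
from h import *
snap('side','s5.png');snap('top','t5.png')
a=cv2.imread('pics/s5.png')[130:230,245:345];b=cv2.imread('pics/t5.png')[165:240,210:350]
cv2.imwrite('pics/c5.png',np.hstack([cv2.resize(a,(400,400),interpolation=2),cv2.resize(cv2.copyMakeBorder(b,0,65,0,0,0),(400,400),interpolation=2)]))
E
```

```text
t: 17.35
position: [0.5291, -0.0526, 0.5445]
tool_rot: [[0.985, -0.17, 0.006], [-0.17, -0.985, -0.001], [0.006, 0.0, -1.0]]
contact_force: [0.0, -0.0, -0.7]
grip_width: 0.0598
grip_force: 0.0
t: 18.6
position: [0.4099, -0.268, 0.5811]
tool_rot: [[0.986, -0.169, 0.0], [-0.169, -0.986, -0.0], [0.0, 0.0, -1.0]]
contact_force: [-0.2, -0.0, -0.1]
grip_width: 0.0601
grip_force: 0.0
```

View pics/c5.png

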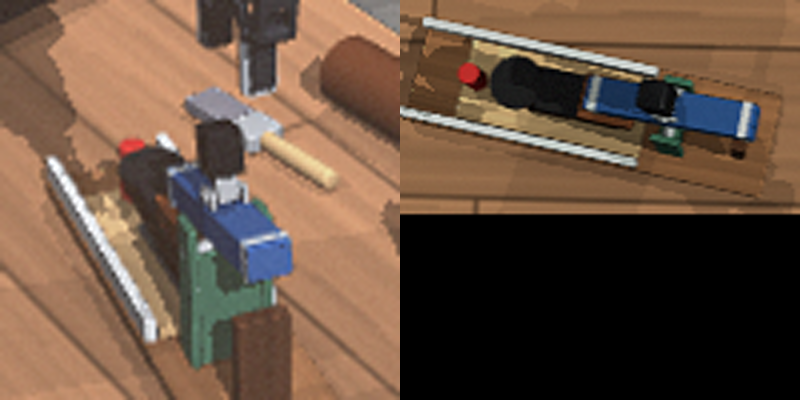

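```bash
python3 - <<'E'
from m import *
s=2.857;c=lambda x,y:(210+(x-400)/s,165+y/s)
a=onz('top',*c(590,92),.143);b=onz('top',*c(757,120),.174);m=(a+b)/2;print(a,b,m,np.linalg.norm(a-b))
ax=np.array([.1736,.985]);sd=np.array([.985,-.1736]);
d=a-b;print('deg',np.degrees(np.arctan2(d[1],d[0])))
R=np.array([.530,-.060]);print('top centre along,side:',(m[:2]-R)@ax,(m[:2]-R)@sd,'(under: -5mm along)')
t=snap('top');p=blob('top',t,(0,150,90),(8,255,255),(205,160,260,210));print('peg',p.mean(0))
for z in [(.085)]: print(onz('top',*p.mean(0),z)-onz('top',220.93,187.19,z))
R3=np.array([*R,.15])
for k in(1,-1):
  for e in(.027,.035): print('cheek',k,e,((proj('top',[*(R+sd*k*e),.15])-[210,165])*s+[400,0]).round(1))
E
```

```text
[0.54401735 0.02742285 0.143     ] [ 0.51471291 -0.14468073  0.174     ] [ 0.52936513 -0.05862894  0.1585    ] 0.1773115717482849
deg 80.33680209446058
top centre along,side: 0.001240280477213005 -0.0008633654418255605 (under: -5mm along)
peg [233.42554 190.17021]
[-0.00862984 -0.04001997  0.        ]
cheek 1 0.027 [679.2  80.8]
cheek 1 0.035 [680.7  73.2]
cheek -1 0.027 [668.5 132.1]
cheek -1 0.035 [666.9 139.7]
```

```bash
python3 -c "
from rig import r
print(r.close_job())"
```

```text
the job is handed in; nothing more can be done
None
```

I handed the job in at about 19 s with the carriage pushed to its stop and the bar released on the ridge, heavy end on the heel and centred to within about 4 mm by the camera; no verdict came back.

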